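Steady the rocking compass test plate

TASK

The compass test plate on the ledge rocks on one of its four corner feet: press down on the feet with a fingertip until you find the one that gives. Then push that foot's taper shim in, by its upright tab, until the tab lies flat against the foot. Leave the other three shims drawn back, do not lift or shift the plate, do not disturb the things around it, and finish clear of everything.

Things in the scene. Friction and masses are not known exactly. Their poses are not given: they have to be found in the camera images.
- plate: Compass test plate: grey casting 160 x 160 mm, loose, 1.8 kg, top 25 mm above the ledge, a corner foot jutting out at each end of its left and right sides, a brass compass bowl (radius 54, top 67 mm above the ledge) fixed in the middle. Origin: plate centre at ledge height; x points away from the robot at yaw 0, y left. Feet 30 mm along x, 41 mm along y, underside 9 mm, top 25 mm above the ledge.
- foot_near_left (a point): Middle of the top face of the near left foot, where to press; -65 mm, +99 mm from the plate's centre along its x, y, 25 mm above the ledge. Any foot's front face is 15 mm towards the plate's -x. The slack foot (a different one each time) sinks about 4 mm under 2 to 4 N, then meets something solid; released, it comes back up level.
- foot_near_right (a point): Middle of the top face of the near right foot, where to press; -65 mm, -99 mm from the plate's centre along its x, y, 25 mm above the ledge. Pressing a sound foot: it does not give. Pressing the slack one: the plate tilts about 2 degrees, the opposite foot lifting.
- foot_far_left (a point): Middle of the top face of the far left foot, where to press; +65 mm, +99 mm from the plate's centre along its x, y, 25 mm above the ledge. In front of every foot (its -x side, same y) stands its shim's brass tab: 5 mm thick, 26 mm wide, from the ledge to 24 mm high.
- foot_far_right (a point): Middle of the top face of the far right foot, where to press; +65 mm, -99 mm from the plate's centre along its x, y, 25 mm above the ledge. Every tab starts 15 to 20 mm clear of its foot's front face (bare gap). Feet and shims look alike.
- shim_slack (a joint): How far the brass taper shim of the slack foot, wherever that is this time, has been pushed in (m): 0 to 0.005 at the start, 0.020 = home, its tab flat against the foot, where it stops dead. Shims slide only along the plate's +x, under the foot, against about 2 N of friction, and stay where they are left.
- shim_b (a joint): The same for the shim of one of the three sound feet (which one varies): 0 to 0.005 at the start; to be left drawn back.
- shim_c (a joint): The same for the shim of one of the three sound feet (which one varies): 0 to 0.005 at the start; to be left drawn back.
- shim_d (a joint): The same for the shim of one of the three sound feet (which one varies): 0 to 0.005 at the start; to be left drawn back.
- level: Round brass bubble level, radius 11 mm, 10 mm high, loose on the plate between its two near feet, 67 mm in front of the plate's centre; a bystander. Origin: centre of its underside.
- finial: Turned walnut finial, radius 18 mm, 64 mm high, standing in front of the plate, midway between its near shims; a bystander. Origin: centre of its underside.
- dial_ring: Chrome dial ring, outer radius 45 mm, 8 mm high, lying behind the plate; a bystander. Origin: centre of its underside.
- oil_pot: Green enamel oil pot, radius 34 mm, spout tip 115 mm high, to the left; a bystander. Origin: centre of its underside.
- screwdriver: Screwdriver 170 mm long lying to the right; a bystander. Origin: centre of its underside.
- screw_jar: Small glass jar with a steel lid, radius 28 mm, 70 mm high, to the right; a bystander. Origin: centre of its underside.
- loupe: Black eye loupe, radius 19 mm, 34 mm high, to the left; a bystander. Origin: centre of its underside.

How it is judged:
By the outcome, as a careful person would: the job done as asked, in the order asked, and still so for the second after the job is handed in, with the robot touching nothing.
It also fails if it takes over 53 s, if anything falls off the work surface, if the arm or the gripper's body presses on something with over 40 N, if the wrist force passes 120 N, or if a joint passes its speed limit or range.

ROBOT

A 6-joint arm with a two-finger parallel gripper is mounted at the origin on the work surface. World frame = base frame: x ahead of the robot, y to its left, z up, the work surface at z = 0. Lengths are in m, angles in rad, forces in N, time in s.
With the tool pointing down it reaches from about 0.425 to 0.925 m from the base axis. Payload 12.5 kg.
Tool frame: the origin (TCP) lies midway between the tips of the shut fingers; the grasp point (between the pads) lies 19 mm behind it; z points along the fingers, y is the direction in which the jaws open and shut (so a half turn about z gives the same grasp; the last joint's range is limited). The gripper opens to 85 mm and grips with 20 to 120 N. Pads are 22 mm wide; open, the fingers measure 114 mm over their backs; the gripper's body (76 mm by 85 mm) begins 54 mm behind the grasp point. The pads swing forward as they close: fully open they stand 13 mm farther back than shut.
Start: joints at [-1.352, 0.491, 1.559, -0, 1.092, -0.106], TCP at [0.199, -0.592, 0.231] pointing down, gripper open.
Joint ranges: [-3.1, 3.1], [-0.84, 2.19], [0.05, 2.79], [-1.13, 4.28], [0.06, 2.93], [-2.69, 2.69]. Speed limits (rad/s): [2.22, 2.22, 2.79, 3.14, 3.14, 3.14].

INTERFACE

Orientations are given as [roll, pitch, yaw] about the fixed x, y, z axes, in that order (R = Rz(yaw) Ry(pitch) Rx(roll)).
In Python, from workcell import manip gives the robot as it stands.
- The arm moves only by the tool servo_tool, never from a script. Its argument "motion" is a list of rows, each an object of numbers: "x", "y", "z": the shift along the tool's x, y, z in m; "wx", "wy", "wz": the turn, a rotation vector about the tool's x, y, z in degrees; "jaw": the finger opening in m, from 0 to 0.0854. A call has 1 to 20 rows; each row shifts and turns the commanded pose from where the row before left it, along the tool's axes as they then stand; what a row does not reach is not made up. A row lasts 1/12 s, in which the tool goes at most 41.7 mm and 7.16 degrees, less where a joint would pass 70% of its speed; a pose out of reach is approached as far as the arm can. A call with a gripper value outside its range is refused whole. The fingers move at their own pace and stop on an object; the grip force is fixed at half the most. Time passes only in rows, so rows that do not move let the fingers close. It gives the time, the measured TCP pose, the force and the opening at its end, in the units of the state.
- manip.sense(): the state, without advancing time (a new reading comes with each control period).
- manip.snapshot(name): name is "scene" or "top" or "wrist"; returns a dict with "pixels" (400x640x3 uint8, red, green, blue), "fx", "fy", "cx", "cy" (pixels), "xyz" and "orientation" of the camera in the world; the wrist camera has in their place "tool_from_camera" (4x4, takes a point from camera to tool coordinates, whose origin is the TCP and whose axes are the flange's). Camera axes: x right, y up, looking along -z (the intrinsics and any distortion apply to the point x, -y, -z); pixel columns grow to the right and rows downward; lengths in m; the calibration is good to about 2 mm. A picture is of the moment at which its call begins: read the wrist's pose just before it. There is no depth.
- manip.close_job(): hands the job in, once; it reports no verdict.
The state is a dict: "clock": time; "joint_positions": joint angles; "dq": joint speeds; "joint_efforts": joint torques, N m; "ee_pos": TCP position; "ee_rot": TCP orientation; "wrist_force": force on the tool from outside, world axes, zero at the start; "moment": the same for the moment, N m; "gripper_width": finger opening in m.
Only numpy, scipy, OpenCV 4.12 (cv2) and the standard library are available. Lean on these libraries where they do the work, as an engineer would, in place of code of your own. Each camera call takes 0.05 s, during which the arm holds its last target.

## Working session

There is one attempt and no reset: what is moved stays moved. The work goes in short steps, Python scripts to look and compute and a tool call to move; the robot and the scene stay as the last step left them, time stands still between calls to the robot, and variables do not carry over. Pictures are saved under pics/ and viewed, and the job is handed in when it is done.

Besides the shell and the picture viewer there is one more tool, called after "Emit:" as name([rows], argument=value, ...), one row to a line, values as JSON. servo_tool: Moves the arm, as the interface text tells. Its arguments: {"type":"object","properties":{"motion":{"type":"array","items":{"type":"object","properties":{"x":{"type":"number"},"y":{"type":"number"},"z":{"type":"number"},"wx":{"type":"number"},"wy":{"type":"number"},"wz":{"type":"number"},"jaw":{"type":"number"}}}}},"required":["motion"]}

```bash
mkdir -p pics; ls; cat > h.py <<'E'
from workcell import manip
import numpy as np, cv2
from scipy.spatial.transform import Rotation as R
def snap(n,fn):
    s=manip.sense(); d=manip.snapshot(n); cv2.imwrite(fn,cv2.cvtColor(d['pixels'],cv2.COLOR_RGB2BGR)); return s,d
E
python3 - <<'E'
from h import *
import pickle
for n in ('scene','top'):
    s,d=snap(n,f'pics/{n}0.png'); pickle.dump(d,open(n+'.pkl','wb'))
    print({k:v for k,v in d.items() if k!='pixels'})
print(s)
E
```

```text
pics
{'fx': 469.28017917988007, 'fy': 469.28017917988007, 'cx': 326.7092979070433, 'cy': 204.82602262310994, 'xyz': array([ 1.26770276, -0.27315501,  1.18546316]), 'orientation': array([0.56032198, 0.01538737, 1.14529469])}
{'fx': 440.62925982302454, 'fy': 440.62925982302454, 'cx': 318.64693721419894, 'cy': 201.23642770168823, 'xyz': array([ 0.36067206, -0.0076653 ,  1.09744748]), 'orientation': array([ 2.23543050e-01, -1.94720940e-04, -1.47526673e+00])}
{'clock': 0.05, 'joint_positions': array([-1.35162092e+00,  4.91543521e-01,  1.55946073e+00,  1.21065916e-06,
        1.09169094e+00, -1.05570884e-01]), 'dq': array([-1.75128776e-05,  1.18864986e-04, -1.27011790e-03,  1.43361297e-03,
        8.09353467e-04,  2.99263998e-04]), 'joint_efforts': array([ 3.10596595e-03, -6.20057058e+01, -2.62340283e+01, -1.07895987e-04,
        2.82231842e-03, -1.06266637e-05]), 'ee_pos': array([ 0.19940665, -0.59209422,  0.23073382]), 'ee_rot': array([-3.14049637e+00, -1.17247434e-04,  3.24745670e-01]), 'wrist_force': array([-0.0194723 , -0.12441906, -0.54797181]), 'moment': array([ 0.00747439, -0.02954382,  0.01784476]), 'gripper_width': 0.08532588185637369}
```

View pics/scene0.png

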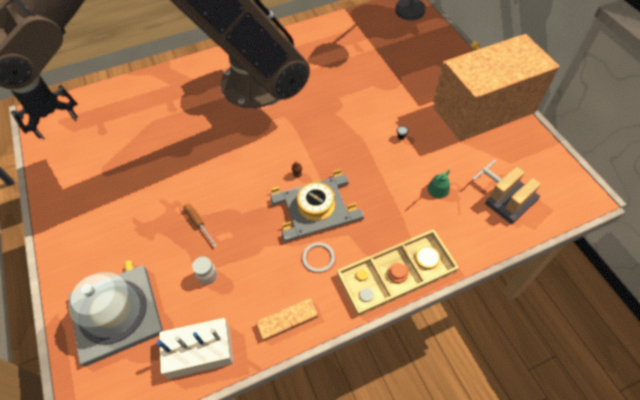

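View pics/top0.png

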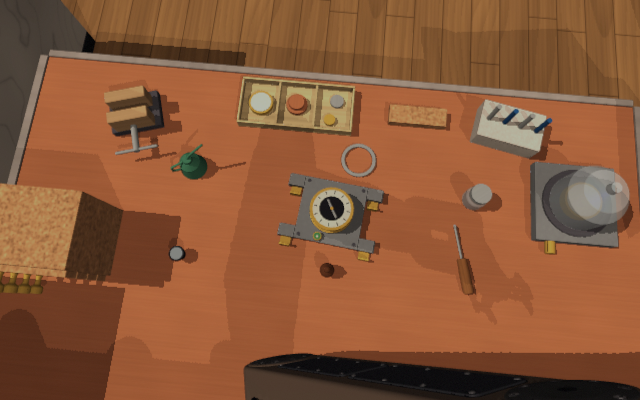

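The top view shows the plate at about (332,212). The bubble level is at (318,236), the finial at (327,270), and the tabs are at roughly (285,240), (363,256), (296,190) and (376,205). I'll zoom in next.

```bash
python3 - <<'E'
import cv2
a=cv2.imread('pics/top0.png')[165:290,260:400]; cv2.imwrite('pics/topz.png',cv2.resize(a,None,fx=4.8,fy=4.8,interpolation=cv2.INTER_CUBIC))
a=cv2.imread('pics/scene0.png')[150:250,255:375]; cv2.imwrite('pics/scenez.png',cv2.resize(a,None,fx=6,fy=6,interpolation=cv2.INTER_CUBIC))
E
```

```text
(no output)
```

View pics/topz.png

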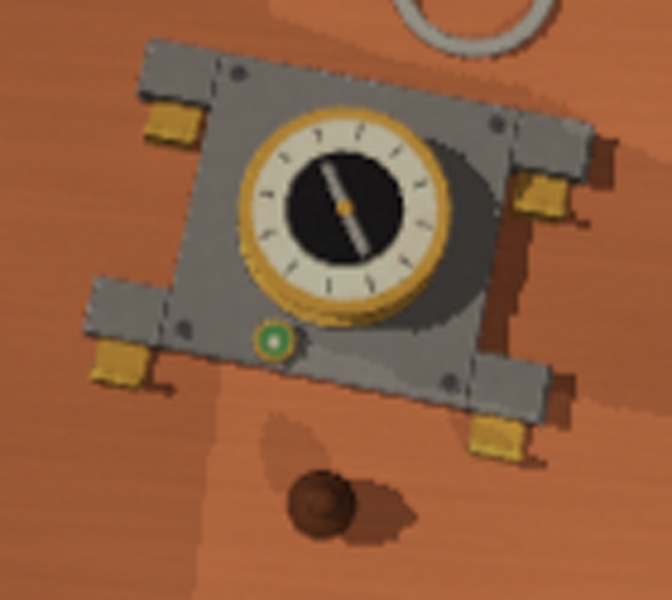

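View pics/scenez.png

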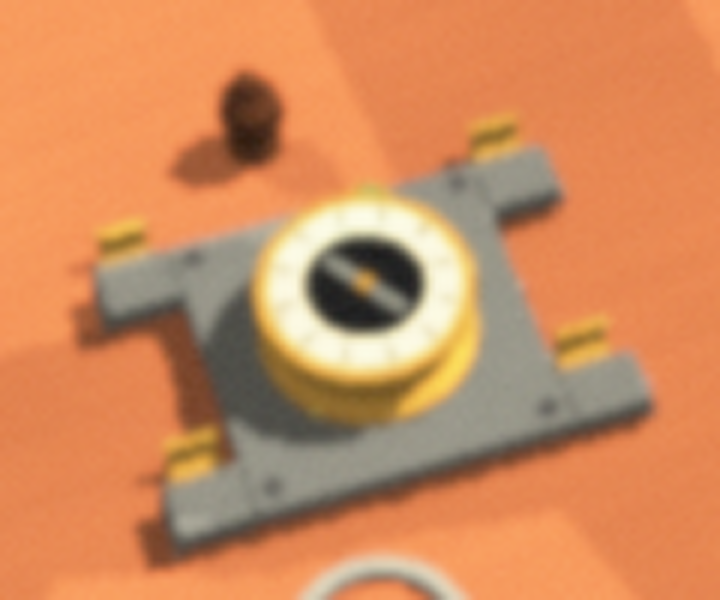

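```bash
cat >> h.py <<'E'
import pickle
def cast(d,uv,z):
    M=R.from_euler('xyz',d['orientation']).as_matrix()
    v=M@np.array([(uv[0]-d['cx'])/d['fx'],-(uv[1]-d['cy'])/d['fy'],-1]); o=np.array(d['xyz'])
    return o+v*(z-o[2])/v[2]
def rigid(A,B):
    a=A-A.mean(0);b=B-B.mean(0)
    th=np.arctan2((a[:,0]*b[:,1]-a[:,1]*b[:,0]).sum(),(a*b).sum())
    c,s=np.cos(th),np.sin(th);Q=np.array([[c,-s],[s,c]]);return th,B.mean(0)-Q@A.mean(0),Q
E
python3 - <<'E'
from h import *
t=pickle.load(open('top.pkl','rb')); s=pickle.load(open('scene.pkl','rb'))
model=np.array([[80,119.5],[80,-119.5],[-80,-119.5],[-80,119.5]])/1000
T=lambda p:((p[0]+.5)/4.8+260-.5,(p[1]+.5)/4.8+165-.5)
S=lambda p:((p[0]+.5)/6+255-.5,(p[1]+.5)/6+150-.5)
pt=[(148,38),(596,124),(544,425),(83,333)]
for z in (0.025,):
    B=np.array([cast(t,T(p),z)[:2] for p in pt]); th,c,Q=rigid(model,B)
    print(z,np.degrees(th),c,(B-(c+model@Q.T))*1000)
    print([np.linalg.norm(B[i]-B[(i+1)%4]) for i in range(4)])
print('compass top view',cast(t,T((344,208)),.067),'scene',cast(s,S((366,280)),.067))
ps=[(650,388),(175,540),(98,262),(545,148)]
B=np.array([cast(s,S(p),.025)[:2] for p in ps]); th,c,Q=rigid(model,B); print(np.degrees(th),c,(B-(c+model@Q.T))*1000)
print([np.linalg.norm(B[i]-B[(i+1)%4]) for i in range(4)])
print('finial',cast(t,T((322,505)),.06), 'level',cast(t,T((274,341)),.01+.025))
E
```

```text
0.025 -5.80959614026768 [ 0.57906117 -0.01746203] [[ 0.09417864  0.31551032]
 [ 0.10935108 -0.23885773]
 [-0.2076024  -0.08619377]
 [ 0.00407269  0.00954118]]
[np.float64(0.23954999547933284), np.float64(0.16033082337985216), np.float64(0.23911675399798546), np.float64(0.16005897910404818)]
compass top view [ 0.58041751 -0.01711995  0.067     ] scene [ 0.58175227 -0.0159779   0.067     ]
-6.399173388243031 [ 0.58311022 -0.01674536] [[-5.69823744 -0.61752972]
 [ 1.62988317 -0.64015239]
 [-0.09350639  4.10821337]
 [ 4.16186066 -2.85053125]]
[np.float64(0.238317100371646), np.float64(0.16230501655416887), np.float64(0.2326127309200893), np.float64(0.14995664031005973)]
finial [ 0.43400606 -0.01967811  0.06      ] level [0.51533254 0.01172908 0.035     ]
```

Both views agree: the ledge is at z≈0 and the plate centre is at (0.5795, -0.017), yaw -5.8°. I'll close the jaws, align the tool with the plate and travel to above the near right foot.

Emit:
servo_tool([
  {"wz": 6.1, "jaw": 0},
  {"wz": 6.1, "jaw": 0},
  {"wz": 6.1, "jaw": 0},
  {"wz": 6.1, "jaw": 0},
  {"x": 0.0159, "y": -0.032},
  {"x": 0.0159, "y": -0.032},
  {"x": 0.0159, "y": -0.032},
  {"x": 0.0159, "y": -0.032},
  {"x": 0.0159, "y": -0.032},
  {"x": 0.0159, "y": -0.032},
  {"x": 0.0159, "y": -0.032},
  {"x": 0.0159, "y": -0.032},
  {"x": 0.0159, "y": -0.032},
  {"x": 0.0159, "y": -0.032},
  {"x": 0.0159, "y": -0.032},
  {"x": 0.0159, "y": -0.032},
  {"x": 0.0159, "y": -0.032},
  {"x": 0.0159, "y": -0.032},
  {"x": 0.0159, "y": -0.032},
  {"x": 0.0159, "y": -0.032},
])

```text
invalid input
```

Emit:
servo_tool([
  {"x": 0.0, "y": 0.0, "z": 0.0, "wx": 0.0, "wy": 0.0, "wz": 6.1, "jaw": 0.0},
  {"x": 0.0, "y": 0.0, "z": 0.0, "wx": 0.0, "wy": 0.0, "wz": 6.1, "jaw": 0.0},
  {"x": 0.0, "y": 0.0, "z": 0.0, "wx": 0.0, "wy": 0.0, "wz": 6.1, "jaw": 0.0},
  {"x": 0.0, "y": 0.0, "z": 0.0, "wx": 0.0, "wy": 0.0, "wz": 6.1, "jaw": 0.0},
])

```text
clock: 0.43
ee_pos: [0.1994, -0.5922, 0.231]
ee_rot: [-3.141, 0.0, -0.106]
wrist_force: [-0.1, -0.5, -0.4]
gripper_width: 0.0391
```

Emit:
servo_tool([
  {"x": 0.016, "y": -0.032, "z": 0},
  {"x": 0.016, "y": -0.032, "z": 0},
  {"x": 0.016, "y": -0.032, "z": 0},
  {"x": 0.016, "y": -0.032, "z": 0},
  {"x": 0.016, "y": -0.032, "z": 0},
  {"x": 0.016, "y": -0.032, "z": 0},
  {"x": 0.016, "y": -0.032, "z": 0},
  {"x": 0.016, "y": -0.032, "z": 0},
  {"x": 0.016, "y": -0.032, "z": 0},
  {"x": 0.016, "y": -0.032, "z": 0},
  {"x": 0.016, "y": -0.032, "z": 0},
  {"x": 0.016, "y": -0.032, "z": 0},
  {"x": 0.016, "y": -0.032, "z": 0},
  {"x": 0.016, "y": -0.032, "z": 0},
  {"x": 0.016, "y": -0.032, "z": 0},
  {"x": 0.016, "y": -0.032, "z": 0},
])

```text
invalid input
```

Emit:
servo_tool([
  {"x": 0.016, "y": -0.032, "z": 0, "wx": 0, "wy": 0, "wz": 0, "jaw": 0},
  {"x": 0.016, "y": -0.032, "z": 0, "wx": 0, "wy": 0, "wz": 0, "jaw": 0},
  {"x": 0.016, "y": -0.032, "z": 0, "wx": 0, "wy": 0, "wz": 0, "jaw": 0},
  {"x": 0.016, "y": -0.032, "z": 0, "wx": 0, "wy": 0, "wz": 0, "jaw": 0},
  {"x": 0.016, "y": -0.032, "z": 0, "wx": 0, "wy": 0, "wz": 0, "jaw": 0},
  {"x": 0.016, "y": -0.032, "z": 0, "wx": 0, "wy": 0, "wz": 0, "jaw": 0},
  {"x": 0.016, "y": -0.032, "z": 0, "wx": 0, "wy": 0, "wz": 0, "jaw": 0},
  {"x": 0.016, "y": -0.032, "z": 0, "wx": 0, "wy": 0, "wz": 0, "jaw": 0},
  {"x": 0.016, "y": -0.032, "z": 0, "wx": 0, "wy": 0, "wz": 0, "jaw": 0},
  {"x": 0.016, "y": -0.032, "z": 0, "wx": 0, "wy": 0, "wz": 0, "jaw": 0},
  {"x": 0.016, "y": -0.032, "z": 0, "wx": 0, "wy": 0, "wz": 0, "jaw": 0},
  {"x": 0.016, "y": -0.032, "z": 0, "wx": 0, "wy": 0, "wz": 0, "jaw": 0},
  {"x": 0.016, "y": -0.032, "z": 0, "wx": 0, "wy": 0, "wz": 0, "jaw": 0},
  {"x": 0.016, "y": -0.032, "z": 0, "wx": 0, "wy": 0, "wz": 0, "jaw": 0},
  {"x": 0.016, "y": -0.032, "z": 0, "wx": 0, "wy": 0, "wz": 0, "jaw": 0},
  {"x": 0.016, "y": -0.032, "z": 0, "wx": 0, "wy": 0, "wz": 0, "jaw": 0},
])

```text
clock: 1.77
ee_pos: [0.5064, -0.107, 0.2312]
ee_rot: [3.142, 0.0, -0.101]
wrist_force: [0.8, -0.6, -0.5]
gripper_width: -0.0001
```

Every row needs all seven keys. The TCP is now above the near right foot, so I'll check with the wrist camera.

```bash
python3 - <<'E'
from h import *
s,d=snap('wrist','pics/w1.png'); pickle.dump((s,d),open('w1.pkl','wb'))
print({k:v for k,v in d.items() if k!='pixels'}); print(s['ee_pos'],s['ee_rot'],s['joint_positions'],s['wrist_force'])
E
```

```text
{'fx': 322.4569189809956, 'fy': 322.4569189809956, 'cx': 317.55663296716904, 'cy': 194.15113750321132, 'tool_from_camera': array([[-6.26523619e-04,  9.53825219e-01,  3.00361548e-01,
         7.71654107e-02],
       [ 9.99999733e-01,  7.10778216e-04, -1.71242745e-04,
        -2.84012732e-04],
       [-3.76826094e-04,  3.00361361e-01, -9.53825409e-01,
        -1.43733611e-01],
       [ 0.00000000e+00,  0.00000000e+00,  0.00000000e+00,
         1.00000000e+00]])}
[ 0.50640163 -0.10701681  0.23118376] [ 3.14156772e+00  2.79976331e-04 -1.01014465e-01] [-3.35887637e-01  3.39196384e-01  1.81909527e+00 -1.07398949e-04
  9.83567485e-01  1.33598267e+00] [ 0.78631511 -0.62050792 -0.53433593]
```

View pics/w1.png

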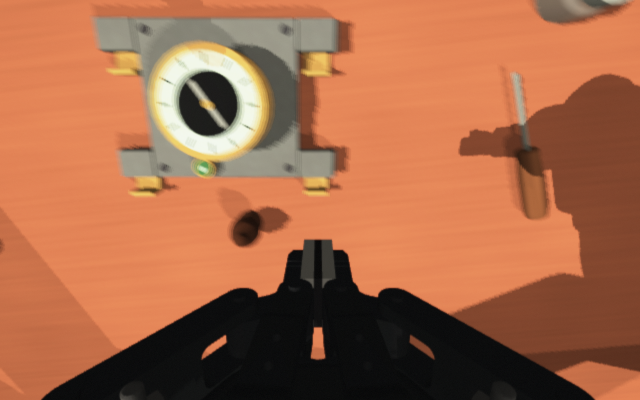

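The wrist view shows the plate square in the image, with outer corners near (95,17), (337,18), (335,176) and (121,176). I'll cross-check its pose against the top view.

```bash
cat >> h.py <<'E'
def castw(s,d,uv,z):
    T=np.eye(4);T[:3,:3]=R.from_euler('xyz',s['ee_rot']).as_matrix();T[:3,3]=s['ee_pos'];T=T@d['tool_from_camera']
    v=T[:3,:3]@np.array([(uv[0]-d['cx'])/d['fx'],-(uv[1]-d['cy'])/d['fy'],-1]);o=T[:3,3]
    return o+v*(z-o[2])/v[2]
E
python3 - <<'E'
from h import *
s,d=pickle.load(open('w1.pkl','rb'))
model=np.array([[80,119.5],[80,-119.5],[-80,-119.5],[-80,119.5]])/1000
B=np.array([castw(s,d,p,.025)[:2] for p in [(95,17),(337,18),(335,172),(121,172)]]);th,c,Q=rigid(model,B);print(np.degrees(th),c,(B-(c+model@Q.T))*1000)
print('compass',castw(s,d,(210,101),.067))
c=np.array([.5795,-.0172]);th=np.radians(-5.85);Q=np.array([[np.cos(th),-np.sin(th)],[np.sin(th),np.cos(th)]])
for n,p in dict(nl=(-65,99),nr=(-65,-99),fl=(65,99),fr=(65,-99)).items(): print(n,c+Q@np.array(p)/1000)
a=cv2.imread('pics/w1.png')[0:260,80:360]; cv2.imwrite('pics/w1z.png',cv2.resize(a,None,fx=2.3,fy=2.3,interpolation=cv2.INTER_CUBIC))
E
```

```text
-6.038432039708349 [ 0.58581148 -0.01532732] [[-3.35279996 -2.16987467]
 [-2.86439303  2.15048979]
 [ 3.58043902  0.33373602]
 [ 2.63675398 -0.31435114]]
compass [ 0.58585188 -0.01571354  0.067     ]
nl [0.52492903 0.08790951]
nr [ 0.50474799 -0.10905933]
fl [0.65425201 0.07465933]
fr [ 0.63407097 -0.12230951]
```

View pics/w1z.png

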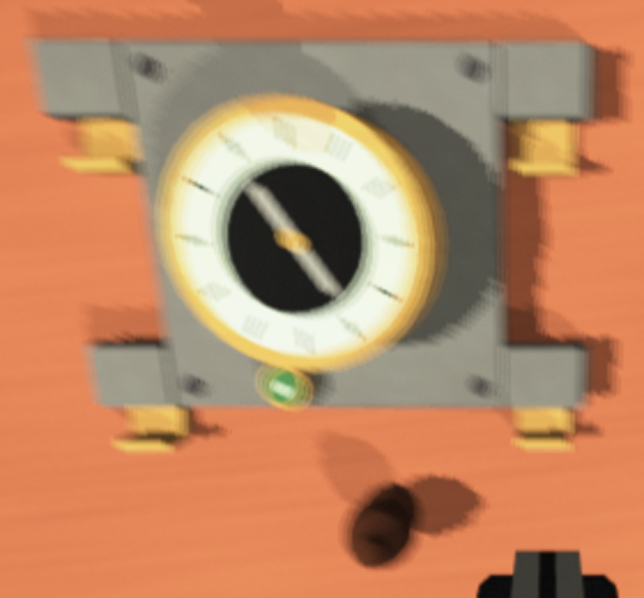

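Emit:
servo_tool([
  {"x": 0, "y": 0.0015, "z": 0.035, "wx": 0, "wy": 0, "wz": 0, "jaw": 0},
  {"x": 0, "y": 0, "z": 0.035, "wx": 0, "wy": 0, "wz": 0, "jaw": 0},
  {"x": 0, "y": 0, "z": 0.035, "wx": 0, "wy": 0, "wz": 0, "jaw": 0},
  {"x": 0, "y": 0, "z": 0.035, "wx": 0, "wy": 0, "wz": 0, "jaw": 0},
  {"x": 0, "y": 0, "z": 0.025, "wx": 0, "wy": 0, "wz": 0, "jaw": 0},
  {"x": 0, "y": 0, "z": 0.016, "wx": 0, "wy": 0, "wz": 0, "jaw": 0},
  {"x": 0, "y": 0, "z": 0, "wx": 0, "wy": 0, "wz": 0, "jaw": 0},
])

```text
clock: 2.4
ee_pos: [0.5042, -0.1099, 0.0472]
ee_rot: [-3.14, 0.005, -0.101]
wrist_force: [-0.5, 0.7, -0.2]
gripper_width: -0.0002
```

```bash
python3 - <<'E'
from h import *
s,d=snap('wrist','pics/w2.png'); pickle.dump((s,d),open('w2.pkl','wb'))
s,d=snap('top','pics/t2.png')
a=cv2.imread('pics/t2.png')[165:290,260:400]; cv2.imwrite('pics/t2z.png',cv2.resize(a,None,fx=4.8,fy=4.8,interpolation=cv2.INTER_CUBIC))
print(s['ee_pos'],s['wrist_force'],s['clock'])
E
```

```text
[ 0.50492878 -0.11010331  0.04899468] [-0.12833983 -0.00841391  0.15447143] 2.45
```

View pics/w2.png

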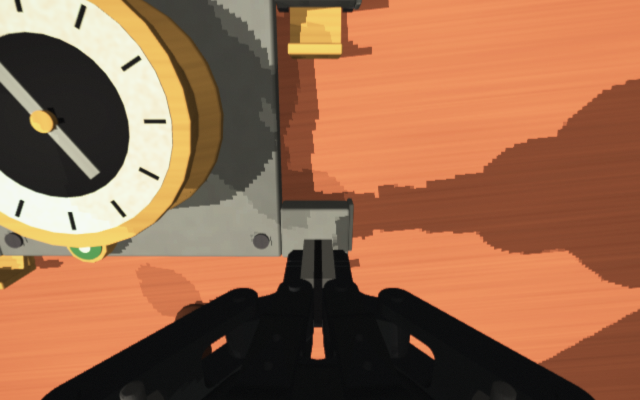

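View pics/t2z.png

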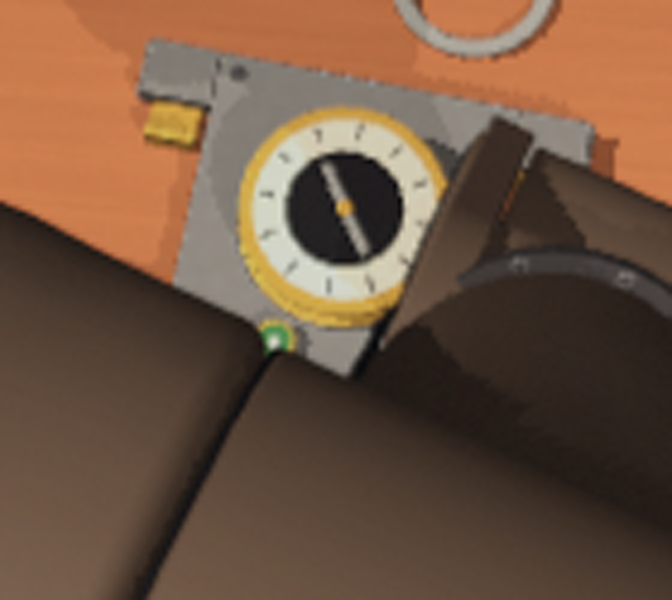

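The arm hides the spot in the top view. The wrist view shows the near right foot with its back edge at row ~208, side edges at columns 281 and 350, and the finger just over it.

```bash
python3 - <<'E'
from h import *
s,d=pickle.load(open('w2.pkl','rb'))
th=-np.radians(5.85);Q=np.array([[np.cos(th),-np.sin(th)],[np.sin(th),np.cos(th)]]);c=np.array([.5795,-.0172])
f=lambda p,z:(Q.T@(castw(s,d,p,z)[:2]-c))*1000
for n,p,z in [('foot back outer',(351,208),.025),('foot back inner',(281,208),.025),('plate front edge right',(250,256),.025),('compass c',(43,121),.067),('fr tab front top',(315,45),.024),('tab R',(342,46),.024),('tab L',(289,46),.024)]: print(n,f(p,z))
print('tcp',Q.T@(s['ee_pos'][:2]-c)*1000)
E
```

```text
foot back outer [ -48.60758008 -117.82870926]
foot back inner [-48.63292789 -79.5650149 ]
plate front edge right [-78.01388791 -60.744549  ]
compass c [1.57338626 3.46382513]
fr tab front top [ 32.9835512  -98.31347743]
tab R [  32.55433678 -111.0737451 ]
tab L [ 32.54838304 -86.02244356]
tcp [-65.49625134 -99.85493572]
```

Emit:
servo_tool([
  {"x": 0.001, "y": -0.001, "z": 0.008, "wx": 0, "wy": 0, "wz": 0, "jaw": 0},
  {"x": 0, "y": 0, "z": 0.008, "wx": 0, "wy": 0, "wz": 0, "jaw": 0},
  {"x": 0, "y": 0, "z": 0.004, "wx": 0, "wy": 0, "wz": 0, "jaw": 0},
  {"x": 0, "y": 0, "z": 0.0, "wx": 0, "wy": 0, "wz": 0, "jaw": 0},
  {"x": 0, "y": 0, "z": 0.001, "wx": 0, "wy": 0, "wz": 0, "jaw": 0},
  {"x": 0, "y": 0, "z": 0.001, "wx": 0, "wy": 0, "wz": 0, "jaw": 0},
  {"x": 0, "y": 0, "z": 0, "wx": 0, "wy": 0, "wz": 0, "jaw": 0},
  {"x": 0, "y": 0, "z": 0, "wx": 0, "wy": 0, "wz": 0, "jaw": 0},
])

```text
clock: 3.17
ee_pos: [0.5069, -0.1094, 0.0285]
ee_rot: [3.141, -0.0, -0.101]
wrist_force: [-0.7, 0.5, 0.6]
gripper_width: 0.0001
```

Emit:
servo_tool([
  {"x": 0, "y": 0, "z": 0.001, "wx": 0, "wy": 0, "wz": 0, "jaw": 0},
  {"x": 0, "y": 0, "z": 0.001, "wx": 0, "wy": 0, "wz": 0, "jaw": 0},
  {"x": 0, "y": 0, "z": 0.001, "wx": 0, "wy": 0, "wz": 0, "jaw": 0},
  {"x": 0, "y": 0, "z": 0.001, "wx": 0, "wy": 0, "wz": 0, "jaw": 0},
  {"x": 0, "y": 0, "z": 0, "wx": 0, "wy": 0, "wz": 0, "jaw": 0},
])

```text
clock: 3.58
ee_pos: [0.5068, -0.1094, 0.025]
ee_rot: [3.141, -0.001, -0.101]
wrist_force: [-2.6, 1.1, 12.7]
gripper_width: 0.0002
```

The near right foot held solid: 12.7 N at z=0.025 with no sinking. Next is the near left foot.

Emit:
servo_tool([
  {"x": 0, "y": 0, "z": -0.03, "wx": 0, "wy": 0, "wz": 0, "jaw": 0},
  {"x": 0, "y": 0, "z": -0.032, "wx": 0, "wy": 0, "wz": 0, "jaw": 0},
  {"x": 0, "y": -0.033, "z": 0, "wx": 0, "wy": 0, "wz": 0, "jaw": 0},
  {"x": 0, "y": -0.033, "z": 0, "wx": 0, "wy": 0, "wz": 0, "jaw": 0},
  {"x": 0, "y": -0.033, "z": 0, "wx": 0, "wy": 0, "wz": 0, "jaw": 0},
  {"x": 0, "y": -0.033, "z": 0, "wx": 0, "wy": 0, "wz": 0, "jaw": 0},
  {"x": 0, "y": -0.033, "z": 0, "wx": 0, "wy": 0, "wz": 0, "jaw": 0},
  {"x": 0, "y": -0.033, "z": 0, "wx": 0, "wy": 0, "wz": 0, "jaw": 0},
  {"x": 0, "y": 0, "z": 0.025, "wx": 0, "wy": 0, "wz": 0, "jaw": 0},
  {"x": 0, "y": 0, "z": 0.02, "wx": 0, "wy": 0, "wz": 0, "jaw": 0},
  {"x": 0, "y": 0, "z": 0.01, "wx": 0, "wy": 0, "wz": 0, "jaw": 0},
  {"x": 0, "y": 0, "z": 0.003, "wx": 0, "wy": 0, "wz": 0, "jaw": 0},
  {"x": 0, "y": 0, "z": 0, "wx": 0, "wy": 0, "wz": 0, "jaw": 0},
  {"x": 0, "y": 0, "z": 0, "wx": 0, "wy": 0, "wz": 0, "jaw": 0},
])

```text
clock: 4.75
ee_pos: [0.5271, 0.0873, 0.0288]
ee_rot: [3.142, -0.0, -0.102]
wrist_force: [-0.7, 0.4, -0.3]
gripper_width: -0.0001
```

Emit:
servo_tool([
  {"x": 0, "y": 0, "z": 0.001, "wx": 0, "wy": 0, "wz": 0, "jaw": 0},
  {"x": 0, "y": 0, "z": 0.001, "wx": 0, "wy": 0, "wz": 0, "jaw": 0},
  {"x": 0, "y": 0, "z": 0.001, "wx": 0, "wy": 0, "wz": 0, "jaw": 0},
  {"x": 0, "y": 0, "z": 0.001, "wx": 0, "wy": 0, "wz": 0, "jaw": 0},
  {"x": 0, "y": 0, "z": 0, "wx": 0, "wy": 0, "wz": 0, "jaw": 0},
])

```text
clock: 5.17
ee_pos: [0.5269, 0.0875, 0.0245]
ee_rot: [3.142, -0.001, -0.101]
wrist_force: [-0.7, -1.3, 2.9]
gripper_width: -0.0003
```

Emit:
servo_tool([
  {"x": 0, "y": 0, "z": 0.001, "wx": 0, "wy": 0, "wz": 0, "jaw": 0},
  {"x": 0, "y": 0, "z": 0.001, "wx": 0, "wy": 0, "wz": 0, "jaw": 0},
  {"x": 0, "y": 0, "z": 0, "wx": 0, "wy": 0, "wz": 0, "jaw": 0},
])

```text
clock: 5.42
ee_pos: [0.5267, 0.0877, 0.0224]
ee_rot: [-3.142, -0.0, -0.101]
wrist_force: [-0.2, 1.5, 4.8]
gripper_width: -0.0
```

Emit:
servo_tool([
  {"x": 0, "y": 0, "z": 0.001, "wx": 0, "wy": 0, "wz": 0, "jaw": 0},
  {"x": 0, "y": 0, "z": 0, "wx": 0, "wy": 0, "wz": 0, "jaw": 0},
  {"x": 0, "y": 0, "z": 0, "wx": 0, "wy": 0, "wz": 0, "jaw": 0},
])

```text
clock: 5.67
ee_pos: [0.5267, 0.0878, 0.0218]
ee_rot: [-3.142, -0.0, -0.101]
wrist_force: [-2.1, 1.1, 9.0]
gripper_width: 0.0
```

```bash
python3 - <<'E'
from h import *
s,d=snap('wrist','pics/w3.png'); print(s['ee_pos'],s['wrist_force'])
E
```

```text
[0.52665075 0.0877883  0.02176629] [-2.0563196   1.13956425  9.04511931]
```

View pics/w3.png

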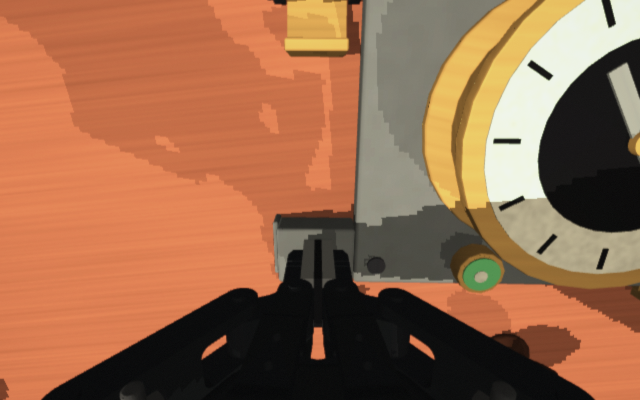

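The near left foot sank about 3.3 mm under light force, then the force rose to 9 N; the far left tab front edge shows at (317,48). So near left is the slack foot. I'll release it and go in front of its tab.

Emit:
servo_tool([
  {"x": 0, "y": 0, "z": -0.004, "wx": 0, "wy": 0, "wz": 0, "jaw": 0},
  {"x": 0, "y": 0, "z": -0.02, "wx": 0, "wy": 0, "wz": 0, "jaw": 0},
  {"x": 0, "y": 0, "z": -0.02, "wx": 0, "wy": 0, "wz": 0, "jaw": 0},
  {"x": -0.02, "y": 0, "z": 0, "wx": 0, "wy": 0, "wz": 0, "jaw": 0},
  {"x": -0.03, "y": 0, "z": 0, "wx": 0, "wy": 0, "wz": 0, "jaw": 0},
  {"x": -0.03, "y": 0, "z": 0, "wx": 0, "wy": 0, "wz": 0, "jaw": 0},
  {"x": -0.02, "y": 0, "z": 0, "wx": 0, "wy": 0, "wz": 0, "jaw": 0},
  {"x": 0, "y": 0, "z": 0, "wx": 0, "wy": 0, "wz": 0, "jaw": 0},
  {"x": 0, "y": 0, "z": 0, "wx": 0, "wy": 0, "wz": 0, "jaw": 0},
])

```text
clock: 6.47
ee_pos: [0.4271, 0.0978, 0.0656]
ee_rot: [3.142, -0.0, -0.101]
wrist_force: [1.2, -0.4, -0.3]
gripper_width: 0.0005
```

```bash
python3 - <<'E'
from h import *
s,d=snap('wrist','pics/w4.png'); pickle.dump((s,d),open('w4.pkl','wb'));print(s['ee_pos'],s['wrist_force'])
E
```

```text
[0.42711464 0.09783463 0.06556887] [ 1.21893765 -0.35004426 -0.33888075]
```

View pics/w4.png

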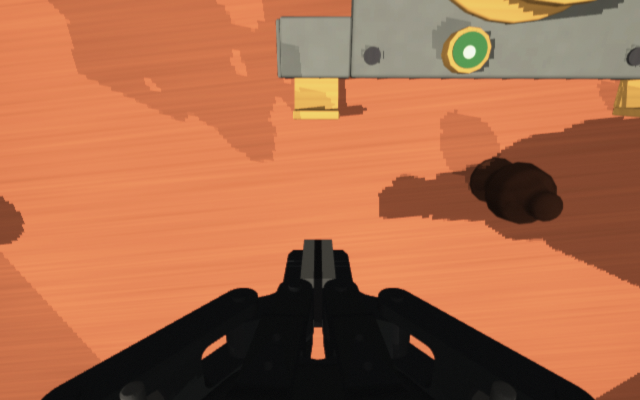

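```bash
python3 - <<'E'
from h import *
a=cv2.imread('pics/w4.png')[0:140,260:400]; cv2.imwrite('pics/w4z.png',cv2.resize(a,None,fx=4.2,fy=4.2,interpolation=cv2.INTER_CUBIC))
s,d=pickle.load(open('w4.pkl','rb'))
th=-.101;Q=np.array([[np.cos(th),-np.sin(th)],[np.sin(th),np.cos(th)]]);p0=s['ee_pos'][:2]
f=lambda p,z:(Q.T@(castw(s,d,p,z)[:2]-p0))*1000
for n,p,z in [('foot front L',(280,77),.025),('plate front',(500,78),.025),('foot outer back',(278,17),.025),('tab118L',(294,118),.024),('tab118R',(339,118),.024),('tab110',(317,110),.024),('finial base',(510,195),0.03)]: print(n,f(p,z))
E
```

```text
foot front L [85.19011459 20.43677116]
plate front [ 84.65663734 -97.98303521]
foot outer back [114.03057741  20.44361094]
tab118L [63.60013757 13.45610257]
tab118R [ 63.59316555 -11.7813985 ]
tab110 [67.94317275  0.55397132]
finial base [  20.15092769 -112.05652193]
```

View pics/w4z.png

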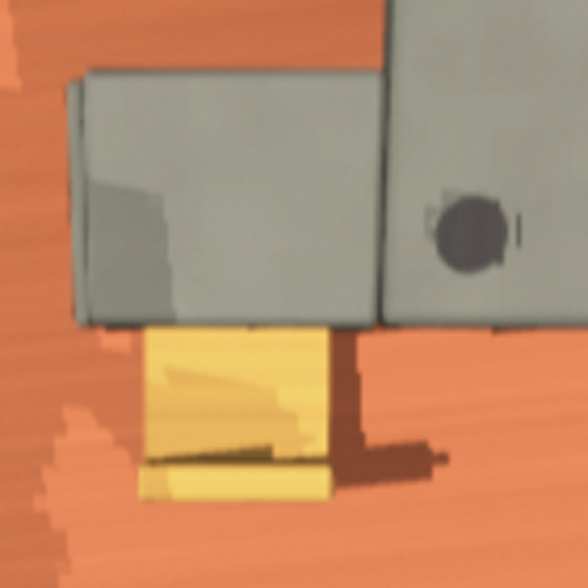

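Zoomed, the tab front is 63.6 mm ahead of the TCP and the foot front 85 mm ahead, a bare gap of about 16.5 mm, with the tab centred in y. I'll lower and approach.

Emit:
servo_tool([
  {"x": 0.01, "y": -0.0005, "z": 0.025, "wx": 0, "wy": 0, "wz": 0, "jaw": 0},
  {"x": 0.01, "y": 0, "z": 0.02, "wx": 0, "wy": 0, "wz": 0, "jaw": 0},
  {"x": 0.01, "y": 0, "z": 0.01, "wx": 0, "wy": 0, "wz": 0, "jaw": 0},
  {"x": 0.01, "y": 0, "z": 0, "wx": 0, "wy": 0, "wz": 0, "jaw": 0},
  {"x": 0.005, "y": 0, "z": 0, "wx": 0, "wy": 0, "wz": 0, "jaw": 0},
  {"x": 0.002, "y": 0, "z": 0, "wx": 0, "wy": 0, "wz": 0, "jaw": 0},
  {"x": 0.001, "y": 0, "z": 0, "wx": 0, "wy": 0, "wz": 0, "jaw": 0},
  {"x": 0.001, "y": 0, "z": 0, "wx": 0, "wy": 0, "wz": 0, "jaw": 0},
  {"x": 0, "y": 0, "z": 0, "wx": 0, "wy": 0, "wz": 0, "jaw": 0},
  {"x": 0, "y": 0, "z": 0, "wx": 0, "wy": 0, "wz": 0, "jaw": 0},
])

```text
clock: 7.35
ee_pos: [0.4759, 0.0933, 0.0107]
ee_rot: [3.142, -0.001, -0.101]
wrist_force: [-0.4, -0.2, -0.9]
gripper_width: -0.0
```

Emit:
servo_tool([
  {"x": 0.001, "y": 0, "z": 0, "wx": 0, "wy": 0, "wz": 0, "jaw": 0},
  {"x": 0.001, "y": 0, "z": 0, "wx": 0, "wy": 0, "wz": 0, "jaw": 0},
  {"x": 0.001, "y": 0, "z": 0, "wx": 0, "wy": 0, "wz": 0, "jaw": 0},
  {"x": 0.001, "y": 0, "z": 0, "wx": 0, "wy": 0, "wz": 0, "jaw": 0},
  {"x": 0.001, "y": 0, "z": 0, "wx": 0, "wy": 0, "wz": 0, "jaw": 0},
  {"x": 0.001, "y": 0, "z": 0, "wx": 0, "wy": 0, "wz": 0, "jaw": 0},
  {"x": 0.001, "y": 0, "z": 0, "wx": 0, "wy": 0, "wz": 0, "jaw": 0},
  {"x": 0.001, "y": 0, "z": 0, "wx": 0, "wy": 0, "wz": 0, "jaw": 0},
])

```text
clock: 8.02
ee_pos: [0.484, 0.0924, 0.0103]
ee_rot: [3.141, 0.0, -0.101]
wrist_force: [-2.1, -0.4, 1.7]
gripper_width: -0.0
```

Emit:
servo_tool([
  {"x": 0.001, "y": 0, "z": 0, "wx": 0, "wy": 0, "wz": 0, "jaw": 0},
  {"x": 0.001, "y": 0, "z": 0, "wx": 0, "wy": 0, "wz": 0, "jaw": 0},
  {"x": 0.001, "y": 0, "z": 0, "wx": 0, "wy": 0, "wz": 0, "jaw": 0},
  {"x": 0.001, "y": 0, "z": 0, "wx": 0, "wy": 0, "wz": 0, "jaw": 0},
  {"x": 0.001, "y": 0, "z": 0, "wx": 0, "wy": 0, "wz": 0, "jaw": 0},
  {"x": 0.001, "y": 0, "z": 0, "wx": 0, "wy": 0, "wz": 0, "jaw": 0},
  {"x": 0.001, "y": 0, "z": 0, "wx": 0, "wy": 0, "wz": 0, "jaw": 0},
  {"x": 0.001, "y": 0, "z": 0, "wx": 0, "wy": 0, "wz": 0, "jaw": 0},
  {"x": 0, "y": 0, "z": 0, "wx": 0, "wy": 0, "wz": 0, "jaw": 0},
])

```text
clock: 8.77
ee_pos: [0.4923, 0.0916, 0.0103]
ee_rot: [3.142, -0.0, -0.101]
wrist_force: [-1.0, -0.6, -0.2]
gripper_width: 0.0002
```

```bash
python3 - <<'E'
from h import *
s,d=snap('wrist','pics/w5.png'); print(s['ee_pos'],s['wrist_force'])
s,d=snap('scene','pics/s5.png')
a=cv2.imread('pics/s5.png')[150:250,255:375]; cv2.imwrite('pics/s5z.png',cv2.resize(a,None,fx=6,fy=6,interpolation=cv2.INTER_CUBIC))
E
```

```text
[0.49227333 0.09159679 0.0102719 ] [-0.96514437 -0.58863511 -0.22267516]
```

View pics/w5.png

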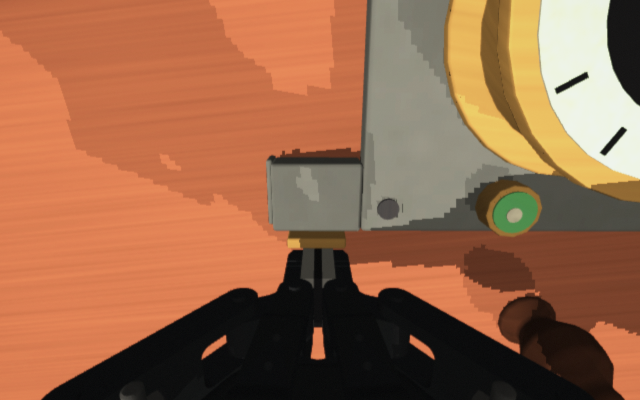

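View pics/s5z.png

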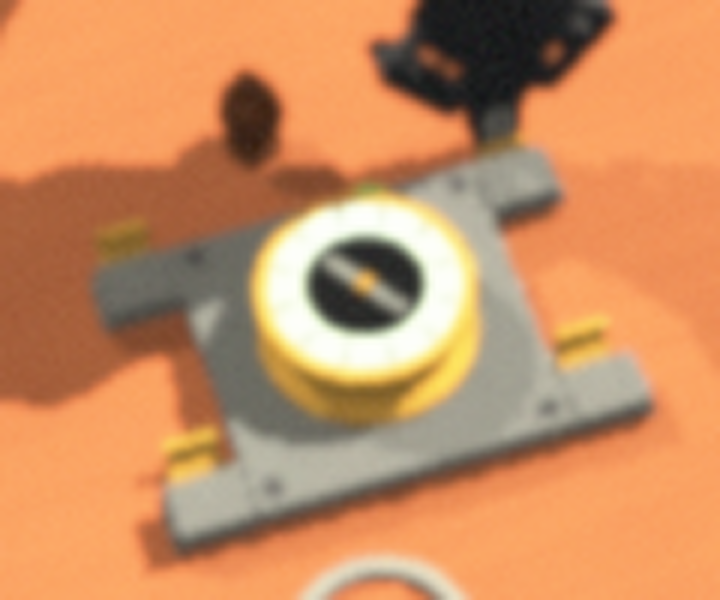

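The tab at (317,240) is now nearly at the foot front (row 231) and the plate hasn't moved. I'll creep in the rest.

Emit:
servo_tool([
  {"x": 0.0005, "y": 0, "z": 0, "wx": 0, "wy": 0, "wz": 0, "jaw": 0},
  {"x": 0.0005, "y": 0, "z": 0, "wx": 0, "wy": 0, "wz": 0, "jaw": 0},
  {"x": 0.0005, "y": 0, "z": 0, "wx": 0, "wy": 0, "wz": 0, "jaw": 0},
  {"x": 0.0005, "y": 0, "z": 0, "wx": 0, "wy": 0, "wz": 0, "jaw": 0},
  {"x": 0, "y": 0, "z": 0, "wx": 0, "wy": 0, "wz": 0, "jaw": 0},
])

```text
clock: 9.28
ee_pos: [0.494, 0.0914, 0.0103]
ee_rot: [3.142, -0.0, -0.101]
wrist_force: [-1.1, 0.2, 0.8]
gripper_width: -0.0
```

Emit:
servo_tool([
  {"x": 0.0005, "y": 0, "z": 0, "wx": 0, "wy": 0, "wz": 0, "jaw": 0},
  {"x": 0.0005, "y": 0, "z": 0, "wx": 0, "wy": 0, "wz": 0, "jaw": 0},
  {"x": 0, "y": 0, "z": 0, "wx": 0, "wy": 0, "wz": 0, "jaw": 0},
])

```text
clock: 9.53
ee_pos: [0.4951, 0.0913, 0.0103]
ee_rot: [3.142, -0.0, -0.101]
wrist_force: [-1.8, 0.2, 0.5]
gripper_width: 0.0002
```

```bash
python3 - <<'E'
from h import *
s,d=snap('wrist','pics/w6.png'); print(s['ee_pos'],s['wrist_force'])
a=cv2.imread('pics/w6.png')[130:270,240:400]; cv2.imwrite('pics/w6z.png',cv2.resize(a,None,fx=4.2,fy=4.2,interpolation=cv2.INTER_CUBIC))
E
```

```text
[0.4950634  0.09131761 0.01026605] [-1.8096893   0.19191369  0.45845653]
```

View pics/w6z.png

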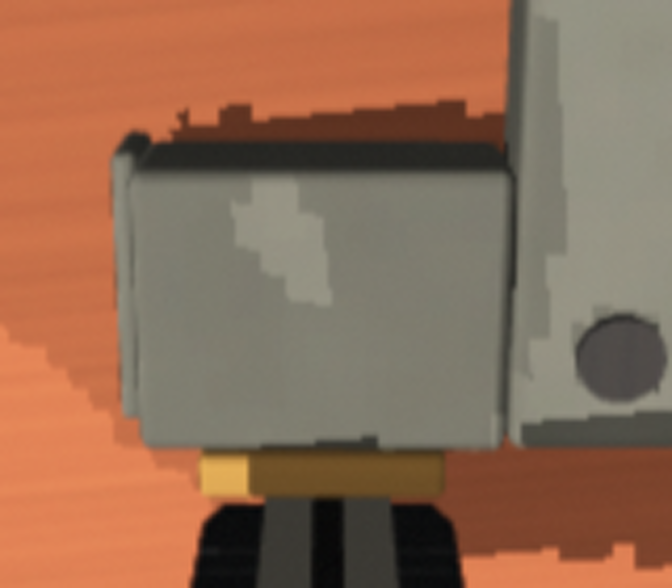

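The tab now almost touches the foot front. I'll take another small step.

Emit:
servo_tool([
  {"x": 0.0005, "y": 0, "z": 0, "wx": 0, "wy": 0, "wz": 0, "jaw": 0},
  {"x": 0, "y": 0, "z": 0, "wx": 0, "wy": 0, "wz": 0, "jaw": 0},
  {"x": 0, "y": 0, "z": 0, "wx": 0, "wy": 0, "wz": 0, "jaw": 0},
])

```text
clock: 9.83
ee_pos: [0.4954, 0.0913, 0.0102]
ee_rot: [3.141, 0.0, -0.101]
wrist_force: [-2.9, -0.3, 1.1]
gripper_width: -0.0004
```

Emit:
servo_tool([
  {"x": 0.0003, "y": 0, "z": 0, "wx": 0, "wy": 0, "wz": 0, "jaw": 0},
  {"x": 0, "y": 0, "z": 0, "wx": 0, "wy": 0, "wz": 0, "jaw": 0},
  {"x": 0, "y": 0, "z": 0, "wx": 0, "wy": 0, "wz": 0, "jaw": 0},
])

```text
clock: 10.08
ee_pos: [0.4954, 0.0913, 0.0102]
ee_rot: [3.141, 0.001, -0.101]
wrist_force: [-4.9, 0.6, 2.6]
gripper_width: -0.0001
```

The force rose from 2.9 to 4.9 N with no further motion, so the shim is home. I'll look, then back off.

```bash
python3 - <<'E'
from h import *
s,d=snap('wrist','pics/w7.png'); print(s['ee_pos'],s['wrist_force'])
a=cv2.imread('pics/w7.png')[130:270,240:400]; cv2.imwrite('pics/w7z.png',cv2.resize(a,None,fx=4.2,fy=4.2,interpolation=cv2.INTER_CUBIC))
E
```

```text
[0.495357   0.09127181 0.01023018] [-4.91229987  0.57923686  2.55968556]
```

View pics/w7z.png

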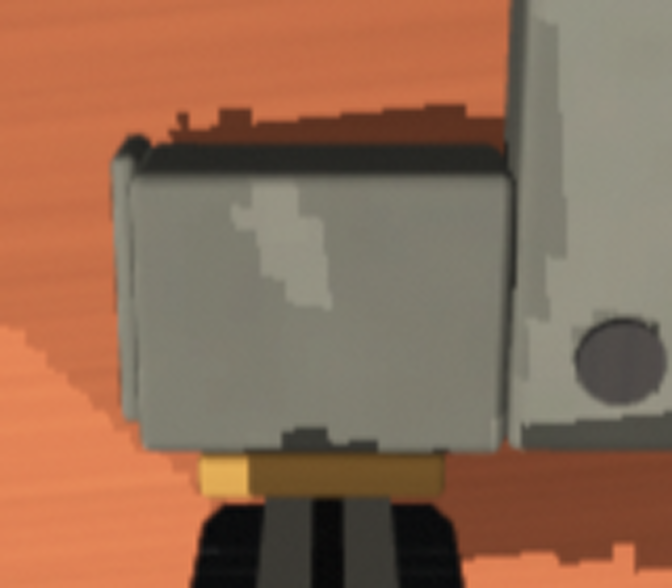

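Emit:
servo_tool([
  {"x": -0.003, "y": 0, "z": 0, "wx": 0, "wy": 0, "wz": 0, "jaw": 0},
  {"x": -0.015, "y": 0, "z": 0, "wx": 0, "wy": 0, "wz": 0, "jaw": 0},
  {"x": -0.03, "y": 0, "z": 0, "wx": 0, "wy": 0, "wz": 0, "jaw": 0},
  {"x": -0.02, "y": 0, "z": -0.03, "wx": 0, "wy": 0, "wz": 0, "jaw": 0},
  {"x": 0, "y": 0, "z": -0.025, "wx": 0, "wy": 0, "wz": 0, "jaw": 0},
  {"x": 0, "y": 0, "z": 0, "wx": 0, "wy": 0, "wz": 0, "jaw": 0},
  {"x": 0, "y": 0, "z": 0, "wx": 0, "wy": 0, "wz": 0, "jaw": 0},
])

```text
clock: 10.72
ee_pos: [0.4294, 0.0982, 0.0664]
ee_rot: [-3.141, -0.005, -0.101]
wrist_force: [0.7, 1.2, 0.3]
gripper_width: 0.0002
```

```bash
python3 - <<'E'
from h import *
s,d=snap('wrist','pics/w8.png'); print(s['ee_pos'],s['wrist_force'])
a=cv2.imread('pics/w8.png')[0:140,260:400]; cv2.imwrite('pics/w8z.png',cv2.resize(a,None,fx=4.2,fy=4.2,interpolation=cv2.INTER_CUBIC))
E
```

```text
[0.42940659 0.09823453 0.0664063 ] [0.65876299 1.24911088 0.25933721]
```

View pics/w8z.png

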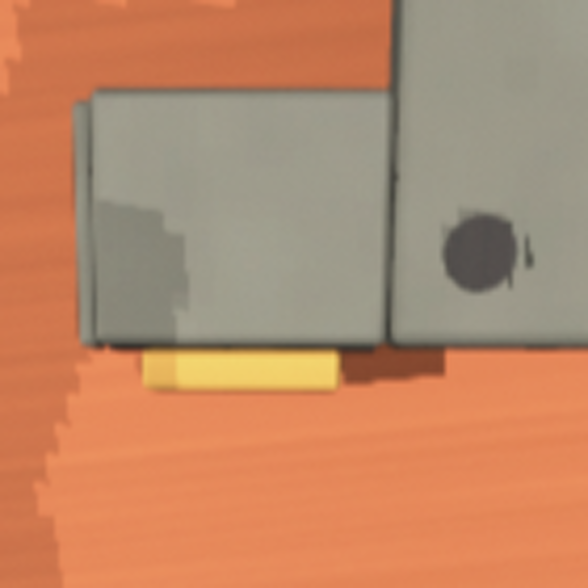

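The tab lies flat against the near left foot. I'll retreat upward and to the right, clear of everything, and check the whole scene.

Emit:
servo_tool([
  {"x": 0, "y": 0, "z": -0.03, "wx": 0, "wy": 0, "wz": 0, "jaw": 0},
  {"x": 0, "y": 0, "z": -0.035, "wx": 0, "wy": 0, "wz": 0, "jaw": 0},
  {"x": 0, "y": 0, "z": -0.035, "wx": 0, "wy": 0, "wz": 0, "jaw": 0},
  {"x": 0, "y": 0, "z": -0.035, "wx": 0, "wy": 0, "wz": 0, "jaw": 0},
  {"x": 0, "y": 0, "z": -0.03, "wx": 0, "wy": 0, "wz": 0, "jaw": 0},
  {"x": 0.008, "y": 0.03, "z": 0, "wx": 0, "wy": 0, "wz": 0, "jaw": 0},
  {"x": 0.008, "y": 0.03, "z": 0, "wx": 0, "wy": 0, "wz": 0, "jaw": 0},
  {"x": 0.008, "y": 0.03, "z": 0, "wx": 0, "wy": 0, "wz": 0, "jaw": 0},
  {"x": 0.008, "y": 0.03, "z": 0, "wx": 0, "wy": 0, "wz": 0, "jaw": 0},
  {"x": 0.004, "y": 0.03, "z": 0, "wx": 0, "wy": 0, "wz": 0, "jaw": 0},
  {"x": 0, "y": 0.03, "z": 0, "wx": 0, "wy": 0, "wz": 0, "jaw": 0},
  {"x": 0, "y": 0.03, "z": 0, "wx": 0, "wy": 0, "wz": 0, "jaw": 0},
  {"x": 0, "y": 0.03, "z": 0, "wx": 0, "wy": 0, "wz": 0, "jaw": 0},
  {"x": 0, "y": 0.03, "z": 0, "wx": 0, "wy": 0, "wz": 0, "jaw": 0},
  {"x": 0, "y": 0.03, "z": 0, "wx": 0, "wy": 0, "wz": 0, "jaw": 0},
  {"x": 0, "y": 0.03, "z": 0, "wx": 0, "wy": 0, "wz": 0, "jaw": 0},
  {"x": 0, "y": 0.03, "z": 0, "wx": 0, "wy": 0, "wz": 0, "jaw": 0},
  {"x": 0, "y": 0, "z": 0, "wx": 0, "wy": 0, "wz": 0, "jaw": 0},
  {"x": 0, "y": 0, "z": 0, "wx": 0, "wy": 0, "wz": 0, "jaw": 0},
])

```text
clock: 12.35
ee_pos: [0.4274, -0.2651, 0.2289]
ee_rot: [-3.141, 0.001, -0.104]
wrist_force: [0.3, 0.1, -0.3]
gripper_width: 0.0002
```

```bash
python3 - <<'E'
from h import *
s,d=snap('top','pics/t9.png'); print(s['ee_pos'],s['wrist_force'])
a=cv2.imread('pics/t9.png');b=cv2.imread('pics/topz.png')
cv2.imwrite('pics/t9z.png',cv2.resize(a[165:290,260:400],None,fx=4.8,fy=4.8,interpolation=cv2.INTER_CUBIC))
E
```

```text
[ 0.42744799 -0.2650785   0.22892866] [ 0.31496191  0.13344182 -0.26361957]
```

View pics/t9z.png

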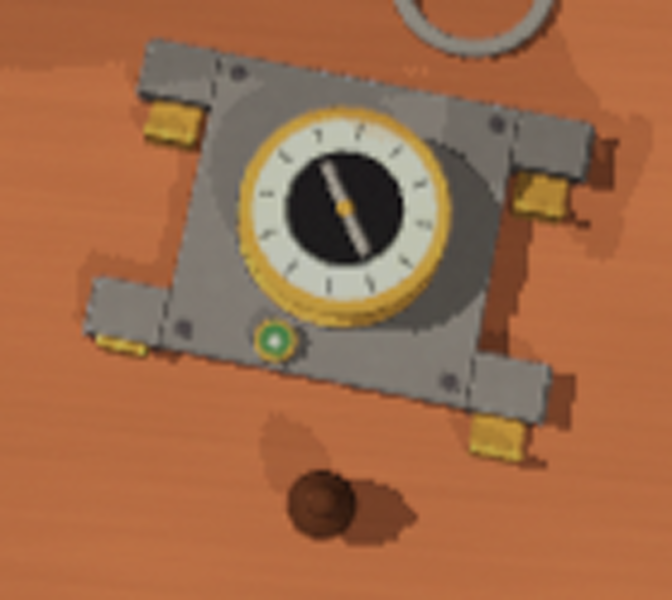

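View pics/t9.png

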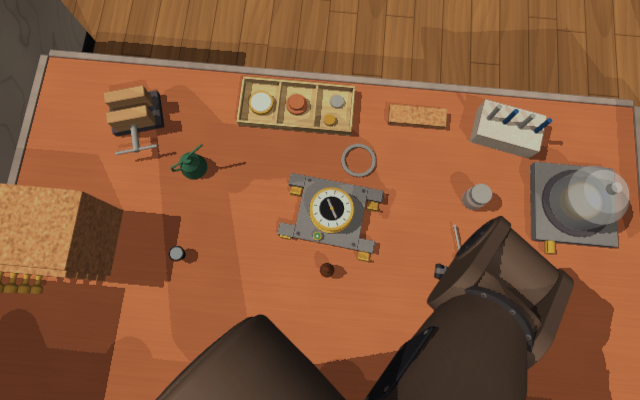

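The plate corners sit at the same pixels as at the start. Only the near left tab has moved, and it is flush with its foot at (120,345) in the zoom. The level, finial and ring are unchanged, and the arm is clear. Handing in.

```bash
python3 -c "
from workcell import manip
print(manip.close_job())"
```

```text
the job is handed in; nothing more can be done
None
```

The near left foot is the slack one, and its shim is now pushed home with the tab flat against the foot. I handed the job in at about 12.4 s.

- **Finding the foot:** the near right foot held solid, at 12.7 N with no sinking. The near left foot sank about 3.3 mm, with 4.8 N on the way down, and was firming at 9 N. Since that one clearly gave, I did not press the two far feet.
- **Pushing the shim:** I pushed the near left tab in until it stopped. The force rose from 2.9 N to 4.9 N with no further movement.
- **Final check:** the wrist and top views show that tab flush with its foot and the other three shims still drawn back. The plate, level, finial and ring are where they started. The screwdriver was partly hidden by the arm in the last picture. The arm finished at z = 0.23 m, touching nothing.
- **Not done:** I did not press the foot again after shimming it.
- **Disagreement:** the first wrist picture, taken while the arm was still settling, put the plate about 6 mm off in x from the top view. The next one, closer in, agreed to about 1.5 mm, apart from a rougher 3.5 mm in y on the compass centre.

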